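# Hook the parts tray out from under the riser

### The job

The parts tray under the grey riser has its pull eye set back under the ledge, where fingers do not reach. Take the hooked rod by its handle, catch the eye with the hook and pull the tray about 8 cm out or further; then unhook the rod and lay it down on the bench, clear of the eye. Leave the straight rod where it lies and do not touch the tray with the hand.

Things in the scene. Friction and masses are not known exactly. Their poses are not given: they have to be found in the camera images.
- riser: Fixed low stand: grey top plate 180 mm deep (x) by 190 mm wide (y), top 95 mm and underside 87 mm above the bench, on aluminium side walls 170 mm apart. Origin: bench level under the plate's middle. The open front faces its own -x, roughly towards the robot; the tray slides out that way. A roll of masking tape lies on top.
- tray (a joint): How far the aluminium tray (150 mm wide) is pulled out along the riser's -x, in m: 0 at the start, stop at 0.11. About 2 N of friction and light damping; it stays where it is left. Its upright front face is at riser x = -0.031 m when in, 12 to 64 mm above the bench.
- eye (a point): Middle of the pull eye's opening: an upright loop of 8 mm round steel bar on the middle of the tray's front, open sideways (along riser y). Opening 30 mm in x, 36 mm high. The point is 40 mm above the bench, at riser x = -0.046, y = 0 with the tray in, and moves with it; the loop's upright bar is 19 mm in front of it (-x), hidden 25 mm behind the plate's front edge. Axes as the riser's.
- hook_rod: Loose rod: black handle 90 mm long (x), 24 wide (y), 28 high, then an 8 mm steel rod along its +x, 14 mm above its underside; at x = +140 mm it bends into a prong towards its +y (left, seen from the handle) that ends 38 mm from the rod's axis. About 0.14 kg. Origin: centre of the handle's underside. Lies flat on the bench, hook roughly away from the robot.
- hook (a point): Middle of the hook's prong: at x = +138.5, y = +19, z = +14 mm in the hooked rod's frame; axes as the rod's.
- straight_rod: Bystander of the same handle and rod, 140 mm from the origin to the tip, with a plain straight end and no hook. Origin: centre of the handle's underside. To be left alone.

How it is judged:
On the way, in this order (a step that is already met when the one before it is completed fails the run):
1. the hook's prong is inside the eye (x of hook in the frame of eye between -0.02 and 0.02 m and y of hook in the frame of eye between -0.02 and 0.02 m and z of hook in the frame of eye between -0.02 and 0.02 m), for 0.2 s.
2. the tray is pulled at least 70 mm out (value of joint tray above 0.07 m), for 0.2 s.
At the end, for the whole second after the job is handed in: The tray stands at least 70 mm out; the hooked rod lies at rest on the bench (origin under 30 mm and hook under 45 mm high), its hook more than 35 mm from the eye's middle (value of joint tray above 0.07 m and distance between hook and eye above 0.035 m and height (world z) of hook_rod between -0.02 and 0.03 m and height (world z) of hook below 0.045 m and linear speed of hook_rod below 0.02 m/s); the robot touches nothing.
It fails at once if the straight rod is moved by more than 30 mm (distance of straight_rod from where it was at the start of the episode above 0.03 m).
It fails at once if the hand touches the tray (contact force between the fingers and tray above 1 N).
It also fails if it takes over 54 s, if anything falls off the work surface, if the arm or the gripper's body presses on something with over 40 N, if the wrist force passes 120 N, or if a joint passes its speed limit or range.

### The arm

A 6-joint arm with a two-finger parallel gripper is mounted at the origin on a cart in front of the work surface, level with it; the furniture and walls round the work are solid. World frame = base frame: x ahead of the robot, y to its left, z up, the work surface at z = 0. Lengths are in m, angles in rad, forces in N, time in s.
With the tool pointing down it reaches from about 0.275 to 0.85 m from the base axis. Payload 19 kg.
Tool frame: the origin (TCP) lies midway between the tips of the shut fingers; the grasp point (between the pads) lies bot.grasp_offset behind it (bot.grasp_offset is the distance from the TCP to the grasp point, in m); z points along the fingers, y is the direction in which the jaws open and shut (so a half turn about z gives the same grasp; the last joint's range is limited). The gripper opens to 85 mm and grips with 20 to 120 N. Pads are 22 mm wide; open, the fingers measure 114 mm over their backs; the gripper's body (76 mm by 85 mm) begins 54 mm behind the grasp point. The pads swing forward as they close: fully open they stand 13 mm farther back than shut.
Start: joints at [-1.427, 0.15, 1.437, -0, 1.554, -0.134], TCP at [0.158, -0.553, 0.231] pointing down, gripper open.
Joint ranges: [-2.8, 2.8], [-0.68, 2.1], [0.12, 2.68], [-1.39, 4.53], [0.16, 2.79], [-2.81, 2.81]. Speed limits (rad/s): [1.89, 1.89, 2.22, 3.01, 3.01, 3.01].

### API

Orientations are given as a rotation vector (axis times angle).
In Python, from workcell import bot gives the robot as it stands. The module is installed in compiled form; this text tells all that it offers.
- The arm moves only by the tool drive_tool, never from a script. Its argument "targets" is a list of rows, each a list of 2 entries, a list of its own where there are three numbers: the shift along the tool's x, y, z in cm, then the turn, a rotation vector about the tool's x, y, z in rad. A call has 1 to 5 rows; each row is the pose to reach, as a shift and turn from the pose commanded when the call began, along the tool's axes at that moment; what a row does not reach only later rows make up. A row lasts 1/8 s, in which the tool goes at most 62.5 mm and 10.7 degrees, less where a joint would pass 70% of its speed; a pose out of reach is approached as far as the arm can. A call with a gripper value outside its range is refused whole. "hand" is the opening, from 0 (shut) to 1 (fully open), set as the call begins (left out, the last holds). The fingers move at their own pace and stop on an object; the grip force is fixed at half the most. Time passes only in rows, so rows that repeat a pose let the fingers close. It gives the time, the measured TCP pose, the force and the opening at its end, in the units of the state.
- bot.observe(): the state, without advancing time (a new reading comes with each control period).
- bot.camera(name): name is "side" or "top" or "wrist"; returns a dict with "frame" (420x560x3 uint8, red, green, blue), "z_map" (420x560 float32, m along the optical axis (not along the pixel's ray), 0 where there is no reading), "fov_y" (degrees; the focal length in pixels is half the picture's height over the tangent of half this angle, whatever the lens; pixels are square), "cx", "cy" (the principal point, pixels), "world_from_camera" (4x4, takes a point from camera to world coordinates). Camera axes: x right, y down, z forward; pixel columns grow to the right and rows downward; lengths in m; the calibration is good to about 2 mm. A picture is of the moment at which its call begins.
- bot.close_job(): hands the job in, once; it reports no verdict.
The state is a dict: "time": time; "joint_pos": joint angles; "joint_vel": joint speeds; "joint_torque": joint torques, N m; "tcp_pos": TCP position; "eef_rot": TCP orientation; "ft_force": force on the tool from outside, world axes, zero at the start; "ft_torque": the same for the moment, N m; "finger_gap": finger opening in m.
Only numpy, scipy, OpenCV 4.12 (cv2) and the standard library are available. Lean on these libraries where they do the work, as an engineer would, in place of code of your own. Each camera call takes 0.05 s, during which the arm holds its last target.

## Working session

There is one attempt and no reset: what is moved stays moved. The work goes in short steps, Python scripts to look and compute and a tool call to move; the robot and the scene stay as the last step left them, time stands still between calls to the robot, and variables do not carry over. Pictures are saved under pics/ and viewed, and the job is handed in when it is done.

Besides the shell and the picture viewer there is one more tool, called after "Emit:" in YAML: its name, and indented under it one key for each argument. drive_tool: Moves the arm, as the interface text tells. Its arguments: {"type":"object","properties":{"targets":{"type":"array","items":{"type":"array"}},"hand":{"type":"number"}},"required":["targets"]}

```bash
mkdir -p pics; cat > h.py <<'E'
import numpy as np,cv2
from workcell import bot
def shot(n,tag):
    c=bot.camera(n); cv2.imwrite(f'pics/{tag}.png',c['frame'][:,:,::-1]); np.savez(f'/tmp/{tag}.npz',**c); return c
def ld(tag): return np.load(f'/tmp/{tag}.npz')
def pts(c):
    z=c['z_map'];h,w=z.shape;f=h/2/np.tan(np.radians(c['fov_y'])/2)
    u,v=np.meshgrid(np.arange(w),np.arange(h))
    p=np.stack([(u-c['cx'])/f*z,(v-c['cy'])/f*z,z],-1);T=c['world_from_camera']
    return p@T[:3,:3].T+T[:3,3]
def ray(c,u,v,zp):
    f=c['z_map'].shape[0]/2/np.tan(np.radians(c['fov_y'])/2);T=c['world_from_camera']
    d=T[:3,:3]@np.array([(u-c['cx'])/f,(v-c['cy'])/f,1]);o=T[:3,3]
    return o+d*(zp-o[2])/d[2]
E
python3 - <<'E'
from h import *
np.set_printoptions(precision=4,suppress=True)
for n in ['side','top','wrist']: 
    c=shot(n,n+'0'); print(n,c['fov_y'],c['world_from_camera'][:3])
print(bot.observe(),bot.grasp_offset)
E
```

```text
side 45.26820703111255 [[ 0.9957 -0.0322  0.0866  0.507 ]
 [-0.0923 -0.3787  0.9209 -1.0585]
 [ 0.0032 -0.925  -0.3801  0.4596]]
top 43.245922425947526 [[ 0.0076 -0.9832  0.1824  0.3818]
 [-0.9999 -0.0063  0.0079 -0.0572]
 [-0.0066 -0.1825 -0.9832  1.4095]]
wrist 59.42045360285959 [[ 0.2747 -0.9261 -0.2586  0.224 ]
 [-0.9615 -0.2648 -0.0729 -0.5348]
 [-0.001   0.2686 -0.9632  0.3738]]
{'time': 0.15, 'joint_pos': array([-1.427 ,  0.1509,  1.4378, -0.    ,  1.5538, -0.134 ]), 'joint_vel': array([ 0.0002, -0.0018, -0.0025,  0.0004,  0.0005, -0.0008]), 'joint_torque': array([  0.0016, -71.3375, -57.1044,  -0.0004,   0.0071,   0.    ]), 'tcp_pos': array([ 0.1576, -0.5528,  0.2308]), 'eef_rot': array([-3.1104, -0.4348,  0.    ]), 'ft_force': array([ 0.179 ,  0.3821, -0.1851]), 'ft_torque': array([ 0.0027,  0.0201, -0.0326]), 'finger_gap': 0.08532460090083553} 0.0187
```

View pics/top0.png

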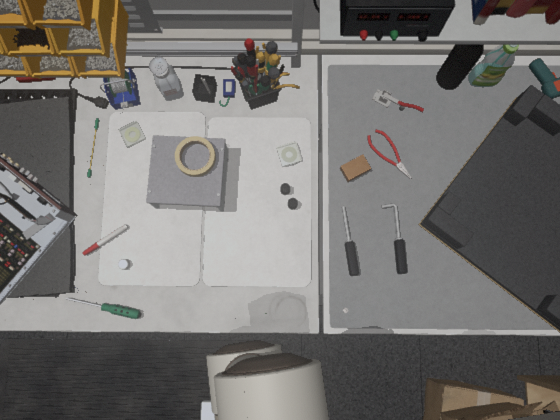

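View pics/side0.png

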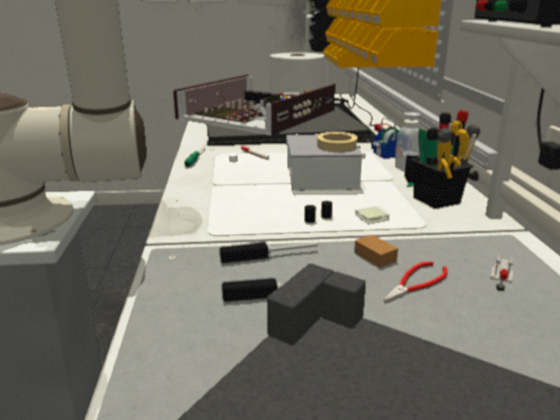

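View pics/wrist0.png

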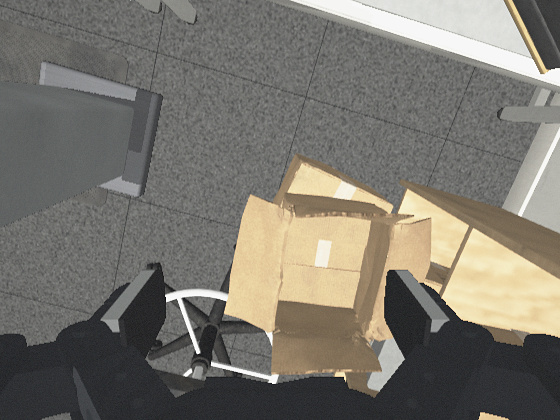

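The top view shows the hooked rod with its handle at (401,256) and hook tip at (384,206). The straight rod is at (350,258) and the riser at (187,172) with tape on top. A dark object is to the right, with its corner at (422,222). Next I'll measure all of these.

```bash
python3 - <<'E'
from h import *
np.set_printoptions(precision=4,suppress=True)
c=ld('top0');P=pts(c);im=c['frame']
cv2.imwrite('pics/crop.png',cv2.resize(im[180:290,320:450,::-1],None,fx=5,fy=5,interpolation=cv2.INTER_CUBIC))
cv2.imwrite('pics/crop2.png',cv2.resize(im[120:225,135:240,::-1],None,fx=5,fy=5,interpolation=cv2.INTER_CUBIC))
for u,v in [(401,256),(350,258),(187,190),(398,225),(380,275),(430,222),(450,240),(500,200),(195,142),(440,210),(318,200),(285,188),(355,168),(250,220)]: print(u,v,P[v,u])
g=im.max(-1)
for n,(a,b,x,y) in {'hook':(230,280,388,414),'str':(232,285,338,364)}.items():
    m=np.zeros(g.shape,np.uint8); m[a:b,x:y]=(g[a:b,x:y]<60)
    r=cv2.minAreaRect(cv2.findNonZero(m));print(n,m.sum(),r,P[m>0].mean(0))
    bx=cv2.boxPoints(r); print(np.array([ray(c,*q,.028) for q in bx]))
m=(P[...,2]>.085)&(P[...,2]<.103);m[:, 240:]=0;m[:120]=0;m[225:]=0;m[:,:140]=0
m=m.astype(np.uint8);r=cv2.minAreaRect(cv2.findNonZero(m));print(m.sum(),r)
print(np.array([ray(c,*q,.095) for q in cv2.boxPoints(r)]))
E
```

```text
401 256 [ 0.5195 -0.3564  0.026 ]
350 258 [ 0.5132 -0.223   0.0283]
187 190 [0.6773 0.1969 0.0941]
398 225 [ 0.6024 -0.3526  0.0198]
380 275 [ 0.4715 -0.3052 -0.0011]
430 222 [ 0.6006 -0.4203  0.0828]
450 240 [ 0.5574 -0.4741  0.065 ]
500 200 [ 0.6698 -0.6228  0.0293]
195 142 [0.7995 0.1784 0.1104]
440 210 [ 0.6301 -0.4446  0.0911]
318 200 [ 0.8613 -0.1971 -0.9129]
285 188 [ 0.698  -0.0524  0.0333]
355 168 [ 0.7554 -0.2403  0.0283]
250 220 [ 0.6177  0.042  -0.0067]
hook 226 ((400.39453125, 256.2479248046875), (33.02804946899414, 9.94505500793457), 83.9909896850586) [ 0.5202 -0.3551  0.0255]
[[ 0.5603 -0.3383  0.028 ]
 [ 0.5632 -0.3643  0.028 ]
 [ 0.4775 -0.3703  0.028 ]
 [ 0.4747 -0.3446  0.028 ]]
str 16 ((351.5473327636719, 258.96624755859375), (31.088542938232422, 8.162041664123535), 81.02737426757812) [ 0.4992 -0.224   0.025 ]
[[ 0.5491 -0.2108  0.028 ]
 [ 0.5526 -0.232   0.028 ]
 [ 0.4727 -0.2432  0.028 ]
 [ 0.4692 -0.2222  0.028 ]]
4337 ((185.4276885986328, 170.44638061523438), (76.00505065917969, 68.16484832763672), 2.8624050617218018)
[[0.6438 0.3    0.095 ]
 [0.8241 0.3011 0.095 ]
 [0.8149 0.1035 0.095 ]
 [0.6352 0.1072 0.095 ]]
```

View pics/crop.png

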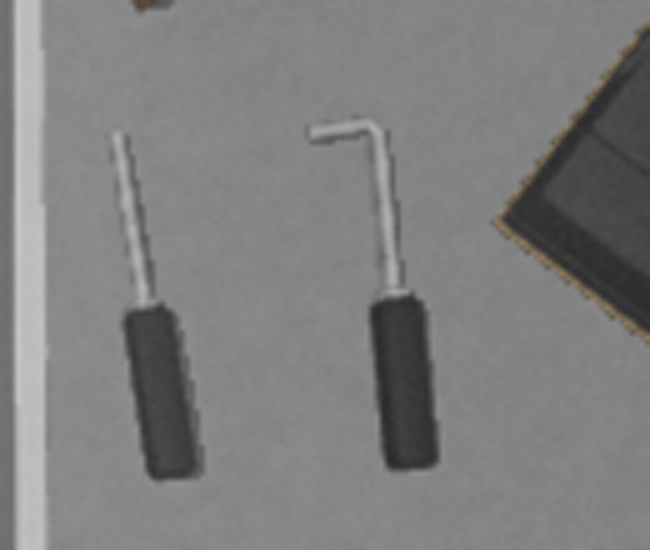

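View pics/crop2.png

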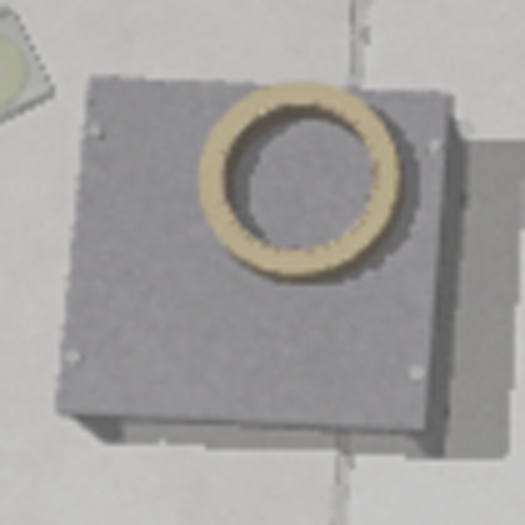

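```bash
python3 - <<'E'
from h import *
np.set_printoptions(precision=4,suppress=True)
c=ld('top0')
def R(x,y,o,z): return ray(c,(x+.5)/5-.5+o[0],(y+.5)/5-.5+o[1],z)
o=(135,120);q=[R(*p,o,.095) for p in [(90,77),(455,93),(425,430),(57,412)]];q=np.array(q);print(q,q.mean(0))
TL,TR,BR,BL=q
for d in (TL-BL,TR-BR): print('x',np.linalg.norm(d),np.degrees(np.arctan2(d[1],d[0])))
for d in (TL-TR,BL-BR): print('y',np.linalg.norm(d),np.degrees(np.arctan2(-d[0],d[1])))
o=(320,180)
h=np.array([R(*p,o,.028) for p in [(372,298),(425,296),(440,465),(385,468)]]);print(h,h.mean(0))
for p in [(380,125),(393,290),(312,133)]: print(R(*p,o,.014))
w=h[:2].mean(0)-h[2:].mean(0);print('yaw',np.degrees(np.arctan2(w[1],w[0])))
w=R(380,125,o,.014)-R(393,290,o,.014);print('yaw',np.degrees(np.arctan2(w[1],w[0])))
E
```

```text
[[0.8228 0.2921 0.095 ]
 [0.8152 0.1022 0.095 ]
 [0.6372 0.1125 0.095 ]
 [0.6453 0.2995 0.095 ]] [0.7301 0.2016 0.095 ]
x 0.1776717858754 -2.4077629233019797
x 0.1782925665639133 -3.328990357111062
y 0.19007972110862817 -2.305223531547364
y 0.18721304894001473 -2.4865879370795154
[[ 0.5633 -0.3391  0.028 ]
 [ 0.5646 -0.3669  0.028 ]
 [ 0.4764 -0.3716  0.028 ]
 [ 0.4746 -0.3431  0.028 ]] [ 0.5197 -0.3552  0.028 ]
[ 0.6586 -0.3491  0.014 ]
[ 0.5695 -0.3532  0.014 ]
[ 0.654  -0.3126  0.014 ]
yaw 2.8234790262282607
yaw 2.6266971062195923
```

```bash
cat >> h.py <<'E'
from scipy.spatial.transform import Rotation as Ro
def go(p,yaw_deg,base=None):
    s=bot.observe(); R0=Ro.from_rotvec(s['eef_rot'])
    R1=Ro.from_euler('z',yaw_deg,degrees=True)*Ro.from_euler('x',180,degrees=True)
    d=R0.inv().apply(np.array(p)-s['tcp_pos'])*100
    print('shift cm',d.round(2),'turn',(R0.inv()*R1).as_rotvec().round(3),'dist',np.linalg.norm(d).round(2))
def st():
    s=bot.observe(); R0=Ro.from_rotvec(s['eef_rot']).as_matrix()
    print('t',round(s['time'],2),'tcp',s['tcp_pos'].round(4),'yaw',np.degrees(np.arctan2(R0[1,0],R0[0,0])).round(2),'tilt',R0[:,2].round(3),'q',s['joint_pos'].round(2),'F',s['ft_force'].round(1),'gap',round(s['finger_gap'],4))
E
python3 -c "
from h import *
st();go([.52,-.355,.12],2.7)"
```

```text
t 0.15 tcp [ 0.1576 -0.5528  0.2308] yaw 15.92 tilt [-0.     0.001 -1.   ] q [-1.43  0.15  1.44 -0.    1.55 -0.13] F [ 0.2  0.4 -0.2] gap 0.0853
shift cm [40.27 -9.07 11.1 ] turn [-0.001  0.     0.231] dist 42.74
```

Emit:
drive_tool:
  targets:
    - [[6,-1.4,0],[0,0,0]]
    - [[12,-2.8,0],[0,0,0.1]]
    - [[18,-4.1,0],[0,0,0.231]]
    - [[24,-5.4,0],[0,0,0.231]]
    - [[30,-6.8,2],[0,0,0.231]]
  hand: 0.7

```text
time: 0.78
tcp_pos: [0.4276, -0.4055, 0.2129]
eef_rot: [3.139, 0.074, 0.002]
ft_force: [0.9, -1.1, -0.5]
finger_gap: 0.0601
```

```bash
python3 -c "
from h import *
st();go([.52,-.355,.12],2.7)"
```

```text
t 0.78 tcp [ 0.4276 -0.4055  0.2129] yaw 2.69 tilt [ 0.001 -0.002 -1.   ] q [-0.89  0.19  1.43  0.    1.52  0.63] F [ 0.9 -1.1 -0.5] gap 0.0601
shift cm [ 9.45 -4.62  9.3 ] turn [ 0.002 -0.001 -0.   ] dist 14.04
```

Emit:
drive_tool:
  targets:
    - [[4.7,-2.3,3],[0,0,0]]
    - [[9.4,-4.6,6],[0,0,0]]
    - [[9.4,-4.6,9],[0,0,0]]
    - [[9.4,-4.6,9],[0,0,0]]

```text
time: 1.27
tcp_pos: [0.5167, -0.3549, 0.1196]
eef_rot: [-3.138, -0.075, 0.005]
ft_force: [-0.6, -0.2, 0.3]
finger_gap: 0.0596
```

```bash
python3 -c "
from h import *
st();go([.52,-.355,.005],2.7);shot('wrist','w1')"
```

```text
t 1.27 tcp [ 0.5167 -0.3549  0.1196] yaw 2.73 tilt [-0.003  0.003 -1.   ] q [-0.72  0.32  1.46  0.    1.37  0.8 ] F [-0.6 -0.2  0.3] gap 0.0596
shift cm [ 0.36  0.07 11.46] turn [-0.003  0.003  0.   ] dist 11.47
```

View pics/w1.png

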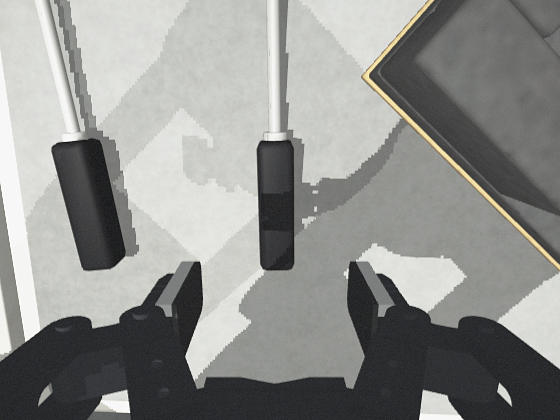

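The wrist view has the handle upright at column 276, midway between the fingers at 202 and 349. Alignment is good, so I'm descending.

Emit:
drive_tool:
  targets:
    - [[0.2,0,5],[0,0,0]]
    - [[0.3,0,9],[0,0,0]]
    - [[0.3,0,11.0],[0,0,0]]
    - [[0.3,0,11.2],[0,0,0]]
    - [[0.3,0,11.2],[0,0,0]]

```text
time: 1.95
tcp_pos: [0.521, -0.3566, 0.0119]
eef_rot: [3.139, 0.073, 0.003]
ft_force: [-0.3, -0.9, -0.2]
finger_gap: 0.0595
```

```bash
python3 -c "
from h import *
st()"
```

```text
t 1.95 tcp [ 0.521  -0.3566  0.0119] yaw 2.67 tilt [ 0.002 -0.001 -1.   ] q [-0.72  0.42  1.56  0.    1.16  0.8 ] F [-0.3 -0.9 -0.2] gap 0.0595
```

Emit:
drive_tool:
  targets:
    - [[0,0,0.6],[0,0,0]]
    - [[0,0,0.7],[0,0,0]]
    - [[0,0,0.7],[0,0,0]]

```text
time: 2.33
tcp_pos: [0.5204, -0.3558, 0.0031]
eef_rot: [-3.141, -0.074, -0.0]
ft_force: [0.1, -0.2, 1.0]
finger_gap: 0.0599
```

Emit:
drive_tool:
  targets:
    - [[0,0,0],[0,0,0]]
    - [[0,0,0],[0,0,0]]
    - [[0,0,0],[0,0,0]]
    - [[0,0,0],[0,0,0]]
    - [[0,0,0],[0,0,0]]
  hand: 0

```text
time: 2.95
tcp_pos: [0.5205, -0.3559, 0.0033]
eef_rot: [3.14, 0.073, 0.001]
ft_force: [-0.5, 0.4, 5.5]
finger_gap: 0.0229
```

Emit:
drive_tool:
  targets:
    - [[0,0,-2],[0,0,0]]
    - [[0,0,-6],[0,0,0]]
    - [[0,0,-12],[0,0,0]]
    - [[0,0,-16],[0,0,0]]
    - [[0,0,-16],[0,0,0]]

```text
time: 3.58
tcp_pos: [0.5213, -0.3566, 0.1678]
eef_rot: [3.137, 0.073, 0.007]
ft_force: [1.0, 1.0, -2.1]
finger_gap: 0.0232
```

```bash
python3 -c "
from h import *
st();shot('wrist','w2');shot('top','t2')"
```

```text
t 3.58 tcp [ 0.5213 -0.3566  0.1678] yaw 2.69 tilt [ 0.005 -0.004 -1.   ] q [-0.72  0.29  1.4   0.    1.45  0.8 ] F [ 1.   1.  -2.1] gap 0.0232
```

View pics/w2.png

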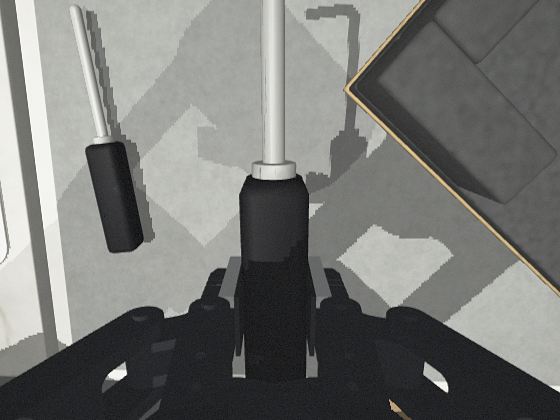

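View pics/t2.png

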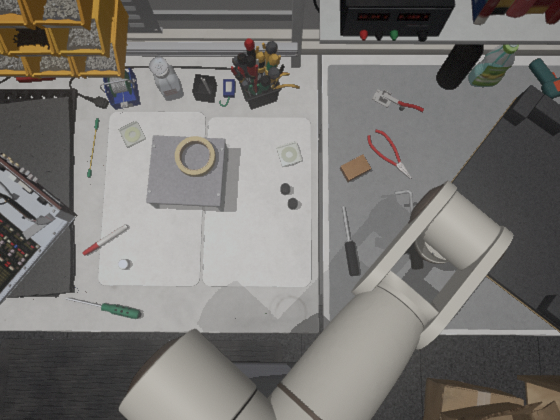

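The handle is held in line with the jaws and the rod runs straight up the wrist image at column 270. I'll check its pitch from the wrist depth, then carry it to staging.

```bash
cat >> h.py <<'E'
RC=np.array([.730,.2015]);PSI=-2.6
def rz(x,y,z):
    a=np.radians(PSI);return np.array([RC[0]+x*np.cos(a)-y*np.sin(a),RC[1]+x*np.sin(a)+y*np.cos(a),z])
def inr(p):
    a=np.radians(PSI);d=np.asarray(p)[:2]-RC;return np.array([d[0]*np.cos(a)+d[1]*np.sin(a),-d[0]*np.sin(a)+d[1]*np.cos(a),p[2]])
def hk(hx,hy,hz): return rz(hx-.1377,hy-.019,hz-.0107)
E
python3 -c "
from h import *
c=ld('w2');P=pts(c)
for v in (10,50,90,130): print(v,P[v,262:282:4].round(4).tolist()[2], P[v,262:282].max(0))
t=hk(-.176,-.038,.165);print(t);st();go(t,PSI)"
```

```text
10 [0.6199, -0.3511, 0.1833] [ 0.62047911 -0.34848355  0.18398285]
50 [0.6085, -0.3516, 0.1823] [ 0.60875206 -0.34898551  0.18509989]
90 [0.5962, -0.3521, 0.1831] [ 0.59643753 -0.34940655  0.18498981]
130 [0.5833, -0.3527, 0.1832] [ 0.58341894 -0.34990401  0.1838693 ]
[0.41403724 0.15878905 0.1543    ]
t 3.67 tcp [ 0.5202 -0.3557  0.1634] yaw 2.68 tilt [ 0. -0. -1.] q [-0.72  0.29  1.4   0.    1.45  0.8 ] F [-0.7  1.2 -1.1] gap 0.0228
shift cm [ -8.2  -51.89   0.9 ] turn [ 0.    -0.     0.092] dist 52.54
```

Emit:
drive_tool:
  targets:
    - [[-1,-5,0],[0,0,0.02]]
    - [[-2,-10.5,0],[0,0,0.04]]
    - [[-3,-16,0],[0,0,0.06]]
    - [[-4,-21.5,0],[0,0,0.08]]
    - [[-5,-27,0],[0,0,0.092]]

```text
time: 4.3
tcp_pos: [0.4565, -0.0867, 0.1619]
eef_rot: [-3.14, 0.073, 0.003]
ft_force: [0.7, 0.8, -0.2]
finger_gap: 0.023
```

```bash
python3 -c "
from h import *
t=hk(-.176,-.038,.165);st();go(t,PSI)"
```

```text
t 4.3 tcp [ 0.4565 -0.0867  0.1619] yaw -2.65 tilt [-0.002  0.001 -1.   ] q [-0.35 -0.05  1.78  0.    1.4   1.26] F [ 0.7  0.8 -0.2] gap 0.023
shift cm [ -5.37 -24.32   0.79] turn [-0.001  0.002 -0.001] dist 24.92
```

Emit:
drive_tool:
  targets:
    - [[-1.4,-6,0],[0,0,0]]
    - [[-2.7,-12,0],[0,0,0]]
    - [[-4,-18,0.4],[0,0,0]]
    - [[-5.2,-23,0.8],[0,0,0]]
    - [[-5.4,-24.3,0.8],[0,0,0]]

```text
time: 4.92
tcp_pos: [0.4132, 0.1589, 0.1538]
eef_rot: [3.141, -0.066, -0.004]
ft_force: [0.6, -0.8, -1.5]
finger_gap: 0.0228
```

```bash
python3 -c "
from h import *
t=hk(-.176,-.038,.04);st();go(t,PSI)
for n in ('side','wrist','top'): shot(n,n+'3')"
```

```text
t 4.92 tcp [0.4132 0.1589 0.1538] yaw -2.41 tilt [-0.002 -0.    -1.   ] q [ 0.19 -0.09  1.84  0.    1.39  1.81] F [ 0.6 -0.8 -1.5] gap 0.0228
shift cm [1.100e-01 1.000e-02 1.245e+01] turn [0.    0.002 0.003] dist 12.45
```

View pics/wrist3.png

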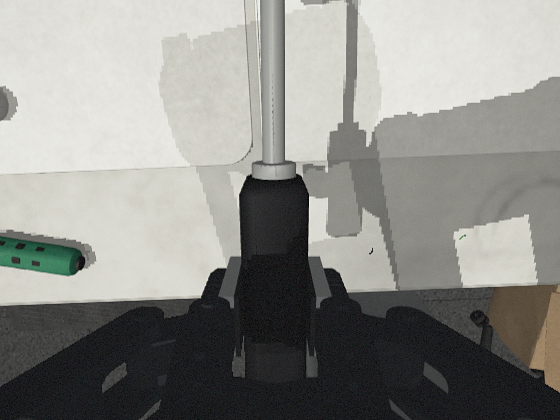

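View pics/top3.png

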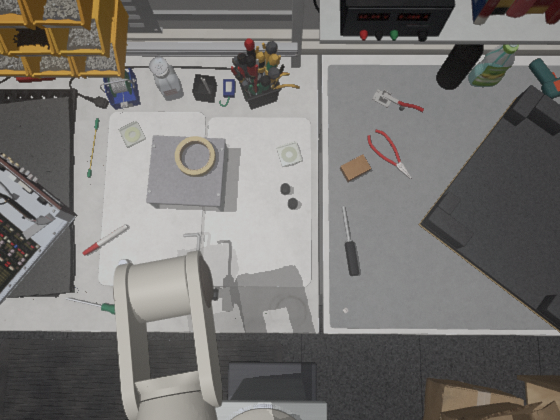

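In the top view the hook is at about (200,236), in front of the riser and facing left. The green screwdriver, ending at (85,262) in the wrist view, is clear of the fingers. Lowering to eye height.

Emit:
drive_tool:
  targets:
    - [[0,0,5],[0,0,0]]
    - [[0,0,9.5],[0,0,0]]
    - [[0.1,0,12],[0,0,0]]
    - [[0.1,0,12.4],[0,0,0]]
    - [[0.1,0,12.4],[0,0,0]]

```text
time: 5.7
tcp_pos: [0.4163, 0.156, 0.0317]
eef_rot: [-3.141, 0.073, -0.0]
ft_force: [0.7, 0.3, -0.6]
finger_gap: 0.0229
```

```bash
python3 -c "
from h import *
t=hk(-.046,-.038,.04);st();go(t,PSI)
for n in ('side','wrist','top'): 
  c=shot(n,n+'4')
  if n=='side': cv2.imwrite('pics/sc4.png',cv2.resize(c['frame'][110:210,220:380,::-1],None,fx=5,fy=5,interpolation=2))
  if n=='top': cv2.imwrite('pics/tc4.png',cv2.resize(c['frame'][130:270,130:260,::-1],None,fx=4,fy=4,interpolation=2))
"
```

```text
t 5.7 tcp [0.4163 0.156  0.0317] yaw -2.65 tilt [ 0.  0. -1.] q [0.18 0.04 1.98 0.   1.11 1.8 ] F [ 0.7  0.3 -0.6] gap 0.0229
shift cm [12.76 -0.28  0.24] turn [-0.    -0.    -0.001] dist 12.76
```

View pics/sc4.png

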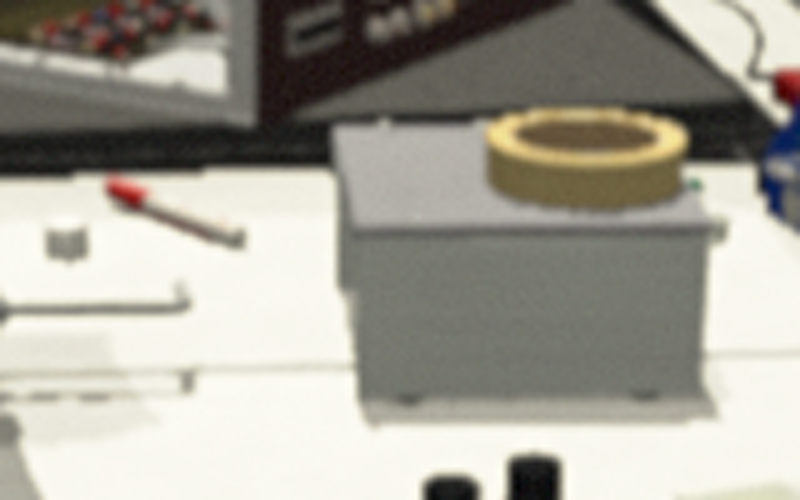

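View pics/tc4.png

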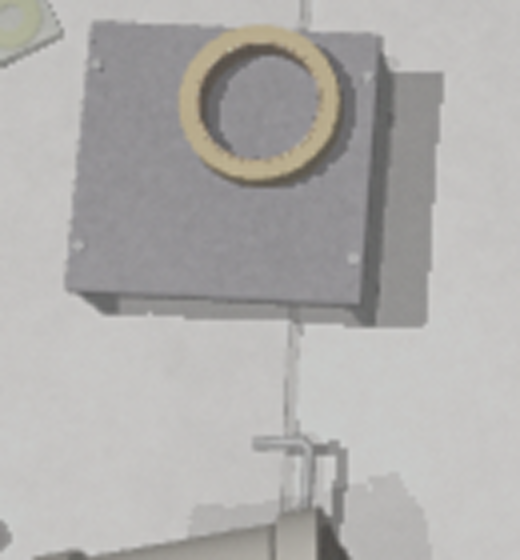

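View pics/wrist4.png

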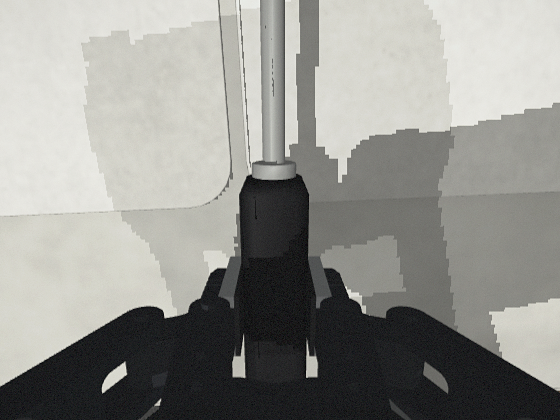

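```bash
python3 -c "
from h import *
c=ld('top4')
for p in [(253,442),(308,442),(309,505)]:
  w=ray(c,(p[0]+.5)/4-.5+130,(p[1]+.5)/4-.5+130,.042);print(w,inr(w))
for p in [(92,20),(383,36),(361,305),(65,290)]:
  w=ray(c,(p[0]+.5)/4-.5+130,(p[1]+.5)/4-.5+130,.095);print(w,inr(w))
s=ld('side4')
P=pts(s)
# ray pair: side bend and top bend
def rr(c,u,v):
    f=210/np.tan(np.radians(c['fov_y'])/2);T=c['world_from_camera'];d=T[:3,:3]@np.array([(u-c['cx'])/f,(v-c['cy'])/f,1]);return T[:3,3],d/np.linalg.norm(d)
a,da=rr(c,(253+.5)/4-.5+130,442.5/4-.5+130);b,db=rr(s,182/5+220,283/5+110)
t=np.linalg.lstsq(np.stack([da,-db],1),b-a,rcond=None)[0];print(a+da*t[0],b+db*t[1])
a,da=rr(c,(308+.5)/4-.5+130,442.5/4-.5+130);b,db=rr(s,183/5+220,304/5+110)
t=np.linalg.lstsq(np.stack([da,-db],1),b-a,rcond=None)[0];print(a+da*t[0],b+db*t[1])
st();print(inr(bot.observe()['tcp_pos']))
"
```

```text
[0.55554573 0.18625049 0.042     ] [-0.17358292 -0.02314758  0.042     ]
[0.55578701 0.15044865 0.042     ] [-0.17171781 -0.05890162  0.042     ]
[0.51479006 0.14841791 0.042     ] [-0.21258043 -0.06279002  0.042     ]
[0.82382434 0.29207158 0.095     ] [0.08961915 0.09473449 0.095     ]
[0.81400942 0.10270952 0.095     ] [ 0.08840437 -0.09487787  0.095     ]
[0.63646539 0.11179375 0.095     ] [-0.08936898 -0.09385691  0.095     ]
[0.6449668  0.29984729 0.095     ] [-0.08940699  0.09438868  0.095     ]
[0.55556422 0.18627639 0.04185447] [0.55585033 0.18627743 0.04189101]
[0.55567624 0.15031649 0.04287048] [0.55476128 0.15031226 0.04275341]
t 5.85 tcp [0.4165 0.1566 0.0321] yaw -2.61 tilt [ 0.002  0.    -1.   ] q [0.19 0.04 1.98 0.   1.11 1.8 ] F [-0.2  0.8 -1.9] gap 0.023
[-0.31114162 -0.05909758  0.03212899]
```

Emit:
drive_tool:
  targets:
    - [[3,0,0.2],[0,0,0]]
    - [[7,0,0.2],[0,0,0]]
    - [[10.5,0,0.2],[0,0,0]]
    - [[12.6,0,0.2],[0,0,0]]
    - [[12.6,0,0.2],[0,0,0]]

```text
time: 6.48
tcp_pos: [0.5429, 0.1508, 0.0296]
eef_rot: [-3.141, 0.072, -0.002]
ft_force: [-0.2, -0.5, -0.1]
finger_gap: 0.0229
```

```bash
python3 -c "
from h import *
st();print(inr(bot.observe()['tcp_pos']));go(hk(-.046,0.0,.04),PSI)
"
```

```text
t 6.47 tcp [0.5429 0.1508 0.0296] yaw -2.61 tilt [ 0.001  0.    -1.   ] q [0.13 0.28 1.71 0.   1.15 1.75] F [-0.2 -0.5 -0.1] gap 0.0229
[-0.18456912 -0.05908391  0.02955942]
shift cm [ 0.09 -4.01  0.03] turn [-0.    -0.001 -0.   ] dist 4.01
```

Emit:
drive_tool:
  targets:
    - [[0,-1,0],[0,0,0]]
    - [[0,-2,0],[0,0,0]]
    - [[0,-3,0],[0,0,0]]
    - [[0,-4,0],[0,0,0]]
    - [[0,-4,0],[0,0,0]]

```text
time: 7.1
tcp_pos: [0.5434, 0.1918, 0.029]
eef_rot: [-3.141, 0.069, 0.0]
ft_force: [-0.5, -0.3, -1.1]
finger_gap: 0.023
```

```bash
python3 -c "
from h import *
st();print(inr(bot.observe()['tcp_pos']));go(hk(-.046,0.0,.04),PSI)
c=shot('side','s6');shot('wrist','w6')
cv2.imwrite('pics/sc6.png',cv2.resize(c['frame'][110:210,220:380,::-1],None,fx=5,fy=5,interpolation=2))
"
```

```text
t 7.1 tcp [0.5434 0.1918 0.029 ] yaw -2.53 tilt [-0.  0. -1.] q [0.21 0.3  1.68 0.   1.16 1.82] F [-0.5 -0.3 -1.1] gap 0.023
[-0.18601271 -0.0181596   0.02900936]
shift cm [ 0.23  0.08 -0.03] turn [-0.     0.     0.001] dist 0.25
```

View pics/w6.png

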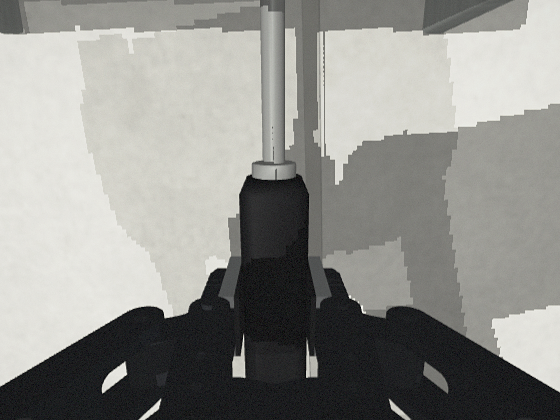

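The wrist view shows the rod, at column 273, running under the plate unbent. There is no contact force, so I'm pulling.

Emit:
drive_tool:
  targets:
    - [[-0.6,0,0],[0,0,0]]
    - [[-1.2,0,0],[0,0,0]]
    - [[-2,0,0],[0,0,0]]
    - [[-2.8,0,0],[0,0,0]]
    - [[-3.6,0,0],[0,0,0]]

```text
time: 7.82
tcp_pos: [0.507, 0.1926, 0.0291]
eef_rot: [-3.141, 0.071, -0.0]
ft_force: [1.4, -0.8, -1.3]
finger_gap: 0.0232
```

```bash
python3 -c "
from h import *
st();print(inr(bot.observe()['tcp_pos']))
c=shot('top','t7')
cv2.imwrite('pics/tc7.png',cv2.resize(c['frame'][130:270,130:260,::-1],None,fx=4,fy=4,interpolation=2))
"
```

```text
t 7.83 tcp [0.507  0.1926 0.0291] yaw -2.59 tilt [ 0.  0. -1.] q [0.22 0.24 1.76 0.   1.14 1.84] F [ 1.4 -0.8 -1.3] gap 0.0232
[-0.2224051  -0.01901457  0.02910604]
```

View pics/tc7.png

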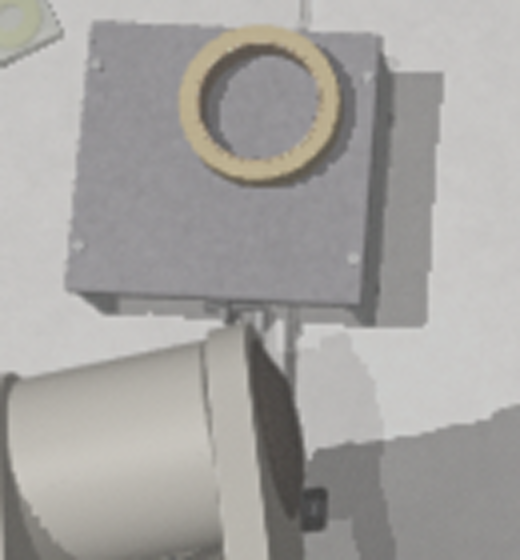

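The eye is coming out from under the plate at (235,313) in the crop, so the tray is following. I'll keep pulling.

Emit:
drive_tool:
  targets:
    - [[-1.5,0,0],[0,0,0]]
    - [[-3,0,0],[0,0,0]]
    - [[-4.5,0,0],[0,0,0]]
    - [[-6,0,0],[0,0,0]]
    - [[-6.6,0,0],[0,0,0]]

```text
time: 8.5
tcp_pos: [0.4406, 0.1957, 0.0291]
eef_rot: [-3.141, 0.071, 0.0]
ft_force: [2.6, -1.4, -1.9]
finger_gap: 0.0229
```

Emit:
drive_tool:
  targets:
    - [[0,0,0],[0,0,0]]
    - [[0,0,0],[0,0,0]]
    - [[0,0,0],[0,0,0]]

```text
time: 8.88
tcp_pos: [0.4418, 0.1955, 0.029]
eef_rot: [-3.141, 0.071, 0.0]
ft_force: [-0.1, -0.4, -1.2]
finger_gap: 0.023
```

```bash
python3 -c "
from h import *
st();print(inr(bot.observe()['tcp_pos']))
shot('wrist','w8')
c=shot('top','t8')
cv2.imwrite('pics/tc8.png',cv2.resize(c['frame'][130:270,130:260,::-1],None,fx=4,fy=4,interpolation=2))
c=shot('side','s8')
cv2.imwrite('pics/sc8.png',cv2.resize(c['frame'][110:230,200:360,::-1],None,fx=5,fy=5,interpolation=2))
"
```

```text
t 8.88 tcp [0.4418 0.1955 0.029 ] yaw -2.6 tilt [-0.  0. -1.] q [0.26 0.13 1.9  0.   1.12 1.87] F [-0.1 -0.4 -1.2] gap 0.023
[-0.28761643 -0.01902944  0.02896065]
```

View pics/tc8.png

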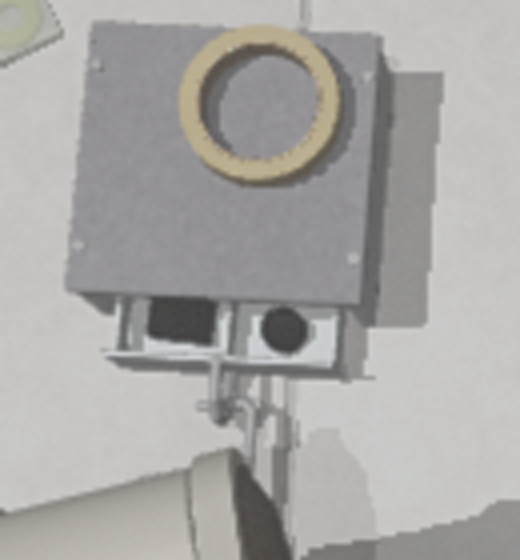

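View pics/w8.png

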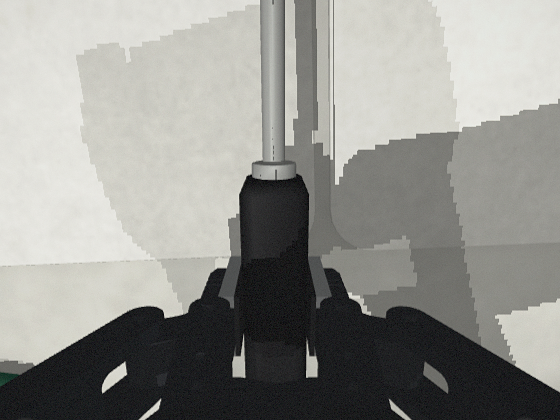

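View pics/sc8.png

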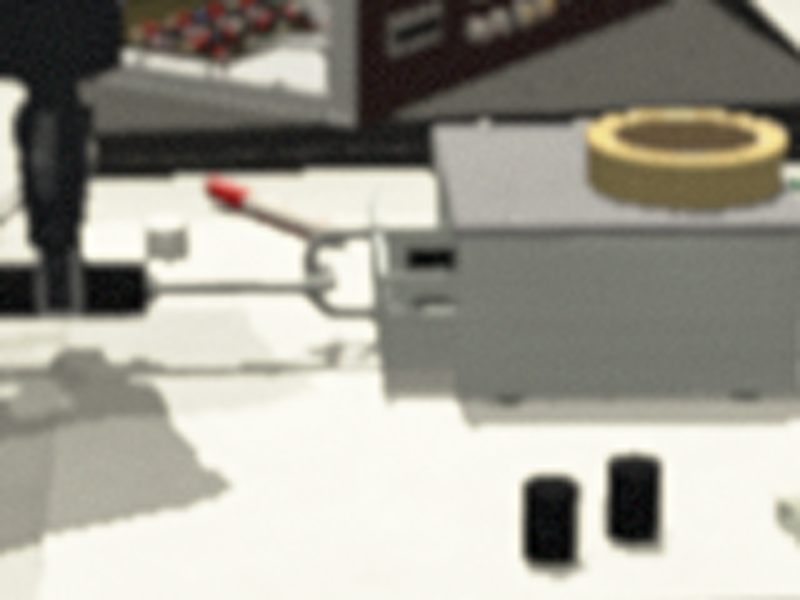

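```bash
python3 -c "
from h import *
c=ld('t8')
for p in [(105,353),(230,359),(363,367)]:
  w=ray(c,(p[0]+.5)/4-.5+130,(p[1]+.5)/4-.5+130,.064);print(inr(w))
for p in [(200,406)]:
  w=ray(c,(p[0]+.5)/4-.5+130,(p[1]+.5)/4-.5+130,.045);print(inr(w))
"
```

```text
[-0.12355436  0.073118    0.064     ]
[-0.12328207 -0.00785259  0.064     ]
[-0.12404457 -0.09391976  0.064     ]
[-0.15221781  0.01277639  0.045     ]
```

The tray is about 92 mm out and the hook sits in the eye. To unhook, I'll go a little forward and then sideways (tool +y).

Emit:
drive_tool:
  targets:
    - [[0.4,0,0],[0,0,0]]
    - [[0.9,0,0],[0,0,0]]
    - [[0.9,0,0],[0,0,0]]
    - [[0.9,1.5,0],[0,0,0]]
    - [[0.9,3,0],[0,0,0]]

```text
time: 9.65
tcp_pos: [0.449, 0.1641, 0.029]
eef_rot: [3.141, -0.071, -0.0]
ft_force: [0.1, -0.0, -1.6]
finger_gap: 0.0225
```

Emit:
drive_tool:
  targets:
    - [[0,1.5,0],[0,0,0]]
    - [[0,3.5,0],[0,0,0]]
    - [[0,5.5,0],[0,0,0]]
    - [[-1,7.5,0],[0,0,0]]
    - [[-1,7.5,0],[0,0,0]]

```text
time: 10.28
tcp_pos: [0.4353, 0.0892, 0.0291]
eef_rot: [3.141, -0.074, -0.0]
ft_force: [0.1, -0.5, -1.5]
finger_gap: 0.0228
```

```bash
python3 -c "
from h import *
st();print(inr(bot.observe()['tcp_pos']))
c=shot('top','t9')
cv2.imwrite('pics/tc9.png',cv2.resize(c['frame'][130:270,130:260,::-1],None,fx=4,fy=4,interpolation=2))
P=pts(c);print(P[235:250,240:250,2].mean(),P[215:225,240:250,2].mean())
"
```

```text
t 10.28 tcp [0.4353 0.0892 0.0291] yaw -2.7 tilt [-0. -0. -1.] q [ 0.03  0.05  1.99 -0.    1.11  1.65] F [ 0.1 -0.5 -1.5] gap 0.0228
[-0.28925353 -0.12556393  0.02909777]
-0.0005571014324435452 0.013445410919286228
```

View pics/tc9.png

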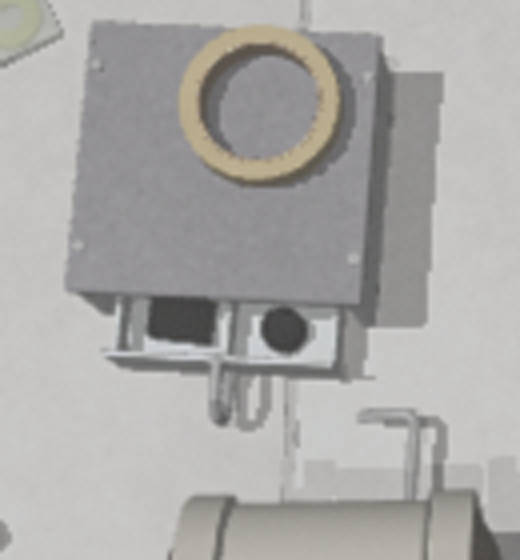

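The hook is free at crop (385,415), with the eye at (220,415) and the tray still out. I'm lowering the rod to the bench.

Emit:
drive_tool:
  targets:
    - [[0,0,1],[0,0,0]]
    - [[0,0,1.8],[0,0,0]]
    - [[0,0,2.3],[0,0,0]]
    - [[0,0,2.5],[0,0,0]]
    - [[0,0,2.5],[0,0,0]]

```text
time: 10.95
tcp_pos: [0.4359, 0.0908, 0.004]
eef_rot: [-3.141, 0.071, 0.0]
ft_force: [-0.6, -0.4, -0.8]
finger_gap: 0.0231
```

```bash
python3 -c "
from h import *
st()"
```

```text
t 10.95 tcp [0.4359 0.0908 0.004 ] yaw -2.58 tilt [-0.  0. -1.] q [0.03 0.09 2.01 0.   1.05 1.65] F [-0.6 -0.4 -0.8] gap 0.0231
```

Emit:
drive_tool:
  targets:
    - [[0,0,0.1],[0,0,0]]
    - [[0,0,0.1],[0,0,0]]

```text
time: 11.2
tcp_pos: [0.436, 0.0908, 0.0036]
eef_rot: [-3.141, 0.071, -0.001]
ft_force: [-5.1, 0.3, 12.3]
finger_gap: 0.0229
```

Emit:
drive_tool:
  targets:
    - [[0,0,0],[0,0,0]]
    - [[0,0,0],[0,0,0]]
    - [[0,0,0],[0,0,0]]
    - [[0,0,0],[0,0,0]]
    - [[0,0,0],[0,0,0]]
  hand: 0.7

```text
time: 11.82
tcp_pos: [0.4359, 0.0907, 0.003]
eef_rot: [-3.141, 0.071, 0.0]
ft_force: [0.4, -0.9, -0.1]
finger_gap: 0.06
```

Emit:
drive_tool:
  targets:
    - [[0,0,-2],[0,0,0]]
    - [[0,0,-6],[0,0,0]]
    - [[0,0,-12],[0,0,0]]
    - [[0,0,-17],[0,0,0]]
    - [[0,0,-18],[0,0,0]]

```text
time: 12.45
tcp_pos: [0.4369, 0.0908, 0.1862]
eef_rot: [-3.14, 0.071, -0.008]
ft_force: [-0.4, 0.7, -0.4]
finger_gap: 0.0599
```

Emit:
drive_tool:
  targets:
    - [[0,5,0],[0,0,0]]
    - [[0,11,0],[0,0,0]]
    - [[0,17,0],[0,0,0]]
    - [[0,20,0],[0,0,0]]
    - [[0,20,0],[0,0,0]]

```text
time: 13.08
tcp_pos: [0.4263, -0.1108, 0.182]
eef_rot: [-3.14, 0.076, 0.002]
ft_force: [-0.3, 0.7, -0.6]
finger_gap: 0.0594
```

```bash
python3 -c "
from h import *
st()
c=shot('top','t10')
cv2.imwrite('pics/tc10.png',cv2.resize(c['frame'][130:290,130:370,::-1],None,fx=3,fy=3,interpolation=2))
shot('side','s10')
"
```

```text
t 13.07 tcp [ 0.4263 -0.1108  0.182 ] yaw -2.77 tilt [-0.002  0.001 -1.   ] q [-0.43 -0.11  1.8  -0.    1.45  1.19] F [-0.3  0.7 -0.6] gap 0.0594
```

View pics/tc10.png

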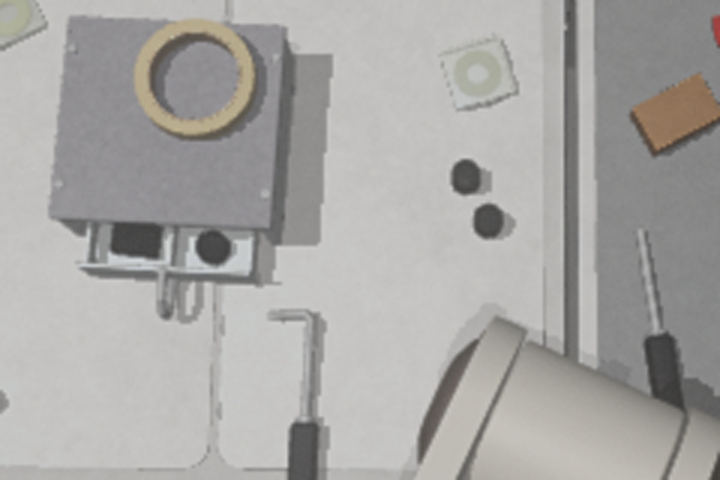

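View pics/s10.png

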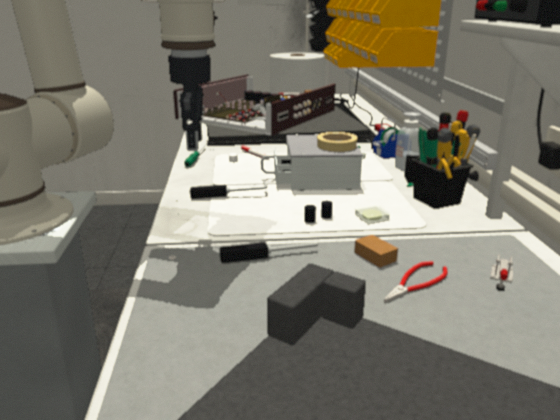

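The final views show the rod flat on the bench with its hook at crop (290,315), well away from the eye at (165,300). The tray is out, the straight rod has not moved and the arm is clear, so I'm handing in.

```bash
python3 -c "
from h import *
c=ld('t10')
f=lambda p,z:inr(ray(c,(p[0]+.5)/3-.5+130,(p[1]+.5)/3-.5+130,z))
print(f((165,269),.064),f((290,315),.014))
print(bot.close_job())"
```

```text
[-0.1235024 -0.0015056  0.064    ] [-0.15105283 -0.10571238  0.014     ]
the job is handed in; nothing more can be done
None
```

I took the hooked rod by its handle and put its prong sideways into the eye. I pulled the tray out, unhooked the rod and laid it flat on the bench, then handed the job in at about 13 s.

Last checks, before handing in:
- **Tray:** its front face measured at riser x = -0.1235 m, which is about 92 mm out.
- **Hook:** about 10 cm from the eye, with the rod lying on the bench.
- **Straight rod:** looked to be where it was at the start; I judged this by eye from the images, not by measurement.
- **Forces:** the highest I read was about 13 N, when setting the rod down. Pulling took about 3 N.
- **Hand:** it stayed away from the tray throughout and ended clear of everything.

No check failed or disagreed. Hook positions from two cameras agreed within 1 mm and matched the predicted pose to about 2 mm. `bot.close_job()` gave no verdict.

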